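# Tighten the chuck's top jaw with the square key

### The job

The thin-walled roller is set in the spindle's four-jaw chuck, but the top jaw is still loose. Take the chuck key from its holder, push its square end fully home in the upper screw and, holding it down against its spring, turn it clockwise until the jaw bites and the key comes up solid: snug, without ramming or wrenching it. Then pull the key out, stand it back in its holder, fully down, and let go; leave everything else alone.

Things in the scene. Friction and masses are not known exactly. Their poses are not given: they have to be found in the camera images.
- key_grip (a point): where to grasp the loose steel chuck key: centre of its hub, a flat-sided block 16 mm thick (x), 36 long (y), 20 high (its top is the key's top). A 10 mm tommy bar with 15 mm balls runs through it along y, 107 mm over all. Under the hub a round shank, 16 mm diameter, 41 long; a collar, 26 mm diameter, 6 high; then the square end. The square tip is 82 mm below this point. z up along the key
- key_tip (a point): centre of the end face of the key's square end, 82 mm below key_grip, same axes. The square is 11 mm across its flats, 25 mm long up to the collar (last 1.5 mm stepped to 9 mm), flats parallel to x and y
- pin: sprung ejector pin of this safety key, 5 mm diameter, standing 8 mm out of the middle of the square tip. It starts to give at 4 N and takes 8 N pushed in flush: the key lifts itself out unless held down. Origin at the key's tip while the pin is out
- key: the chuck key as a whole, 0.26 kg, 92 mm from tip to top, standing upright in its holder; origin at its square tip, same axes
- socket (a point): centre of the mouth of the square socket in the chuck's upper screw, on top of the chuck. z up, x and y parallel to the socket's flats (turned differently at each start). 12.2 mm across flats, 14 mm deep, flat floor, mouth chamfered 1 mm. Fully home, the key's tip is on the floor; less than 10 mm in is not home. The key has about 0.12 rad of play in it
- screw_end: round end of the upper screw, 24 mm diameter, carrying the socket, sunk 4 mm below a milled flat on the chuck's top; same frame as socket. It drags with up to 0.1 N m. Clockwise from above closes the top jaw; after 0.5 to 1.1 rad (differs each time) the jaw bites and the screw stops solid, felt as a rise of torque: 0.2 to 0.35 N m at the key is snug, over 0.4 crushes the roller
- jaw_tip (a point): middle of the biting underside of the top jaw, a stepped steel jaw 18 mm wide on the chuck's face; at first 0.4 to 0.9 mm above the roller. It goes down 0.8 mm per radian of screw turn
- roller_top (a point): point on top of the level, thin-walled aluminium roller (44 mm diameter, resting in the other three jaws) right below jaw_tip; z up. When the jaw bites, jaw_tip and this point coincide
- holder_hole (a point): centre of the mouth of the round hole in the key holder, z up: aluminium block 60 x 60 mm, 45 mm high, hole 20 mm diameter, 41 mm deep, mouth chamfered 2 mm, a grey switch box beside it no higher. The key stands in it, collar on the block's top, tip 25 mm below this point, key_grip 57 mm above it; any yaw will do
- station: fixed spindle station: base plate, upright plate, black gearmotor, and the four-jaw chuck, a steel drum of 130 mm diameter lying on its side, axis 85 mm above the deck; highest point 150 mm. Origin on the deck under the socket; x points out of the chuck's face (roller ends 99 mm out), the base plate reaches 250 mm the other way, 75 mm to either side in y
- wash_bottle: bystander: white squeeze bottle, 62 mm diameter, 183 mm high with its nozzle, loose; origin under its centre
- spare_roller: bystander: spare aluminium roller standing on its end, 44 mm diameter, 66 mm high, loose; origin under its centre

How it is judged:
By the outcome, as a careful person would: the job done as asked, in the order asked, and still so for the second after the job is handed in, with the robot touching nothing.
It also fails if it takes over 72 s, if anything falls off the work surface, if the arm or the gripper's body presses on something with over 40 N, if the wrist force passes 120 N, or if a joint passes its speed limit or range.

### The arm

A 6-joint arm with a two-finger parallel gripper is mounted at the origin on the work surface. World frame = base frame: x ahead of the robot, y to its left, z up, the work surface at z = 0. Lengths are in m, angles in degrees, forces in N, time in s.
With the tool pointing down it reaches from about 0.4 to 0.825 m from the base axis. Payload 7 kg.
Tool frame: the origin (TCP) lies between the finger pads; the fingertips stand 19 mm ahead of it and the grasp point (between the pads) is the TCP; z points along the fingers, y is the line along which they close (so a half turn about z gives the same grasp; the last joint's range is limited). The gripper opens to 88 mm and grips with 3 to 60 N. Pads are 19 mm wide; open, the fingers measure 130 mm over their backs; the gripper's body (78 mm by 193 mm) begins 47 mm behind the grasp point.
Start: joints at [85.72, 20.546, 0.682, 0, -70.136, -16.507], TCP at [0.24, 0.631, 0.246] pointing down, gripper open.
Joint ranges: [-176.03, 176.03], [-82.01, 121.73], [-58.28, 71.71], [-173.87, 95.51], [-174.79, -0.11], [-173.66, 173.66]. Speed limits (degrees/s): [136.94, 136.94, 172.46, 180, 180, 180].

### API

Orientations are given as [roll, pitch, yaw] about the fixed x, y, z axes, in that order (R = Rz(yaw) Ry(pitch) Rx(roll)).
In Python, from plant import get_obs, snapshot, close_job, spot_in, spot_point gives the robot as it stands.
- The arm moves only by the tool play_rows, never from a script. Its argument "plan" is a list of rows, each a list of 6 numbers: the shift along the tool's x, y, z in cm, then the turn, a rotation vector about the tool's x, y, z in degrees. A call has 1 to 20 rows; each row shifts and turns the commanded pose from where the row before left it, along the tool's axes as they then stand; what a row does not reach is not made up. A row lasts 1/12 s, in which the tool goes at most 41.7 mm and 7.16 degrees, less where a joint would pass 70% of its speed; a pose out of reach is approached as far as the arm can. A call is refused whole if a number of a shift passes 4.17 or a number of a turn 7.16, either way. A call with a gripper value outside its range is refused whole. "grip" is the finger opening in cm, from 0 to 8.76, set as the call begins (left out, the last holds). The fingers move at their own pace and stop on an object; the grip force is fixed at half the most. Time passes only in rows, so rows that do not move let the fingers close. It gives the time, the measured TCP pose, the force, the opening and the grip force at its end, in the units of the state.
- get_obs(): the state, without advancing time (a new reading comes with each control period).
- snapshot(name): name is "scene" or "top"; returns a dict with "frame" (384x512x3 uint8, red, green, blue), "fx", "fy", "cx", "cy" (pixels), "position" and "attitude" of the camera in the world. Camera axes: x right, y down, z forward; pixel columns grow to the right and rows downward; lengths in m; the calibration is good to about 2 mm. A picture is of the moment at which its call begins. There is no depth.
- close_job(): hands the job in; it is judged then, once.
Trained networks look in the newest picture that a camera, given by its name, has taken for a name from the list of things; names that differ only in an ending like _2 or _b are one class to them, and where a whole thing is asked for, a point or a joint stands for the part that bears it (a point fixed in the world has none). Each returns a list of dicts, best first, with "score" (0 to 1); they miss things now and then, are a little off and sometimes report something else, mostly with a low value. They report only what shows in the picture. A call takes as long as a camera call.
- spot_in(camera, thing): "position" ([x, y, z] in m, in world coordinates, good to about 4 mm: the middle of the surface that is visible of it).
- spot_point(camera, thing): "position" ([x, y, z] in m, in world coordinates, good to about 4 mm: a listed point, or the origin of a listed thing).
The state is a dict: "clock": time; "joint_pos": joint angles; "qvel": joint speeds; "tau": joint torques, N m; "tool_pos": TCP position; "orientation": TCP orientation; "force": force on the tool from outside, world axes, zero at the start; "moment": the same for the moment, N m; "opening": finger opening in m; "gripper_force": force on a finger pad.
Only numpy, scipy, OpenCV 4.12 (cv2) and the standard library are available. Lean on these libraries where they do the work, as an engineer would, in place of code of your own. Each camera call takes 0.05 s, during which the arm holds its last target. There are 200 camera calls.

## Working session

There is one attempt and no reset: what is moved stays moved. The work goes in short steps, Python scripts to look and compute and a tool call to move; the robot and the scene stay as the last step left them, time stands still between calls to the robot, and variables do not carry over. Pictures are saved under pics/ and viewed, at most 10 in all, crops included, and the job is handed in when it is done.

Besides the shell and the picture viewer there is one more tool, called after "Call:" as name(argument=value, ...), one argument or row to a line, values as JSON. play_rows: Moves the arm, as the interface text tells. Its arguments: {"type":"object","properties":{"plan":{"type":"array","items":{"type":"array","items":{"type":"number"}}},"grip":{"type":"number"}},"required":["plan"]}

```bash
ls; mkdir -p pics
cat > h.py <<'E'
import numpy as np, cv2
from plant import get_obs, snapshot, close_job, spot_in, spot_point
def snap(c,f=None):
    s=snapshot(c)
    if f: cv2.imwrite('pics/'+f,s['frame'][:,:,::-1])
    return s
E
python3 - <<'E'
from h import *
o=get_obs(); print(o)
for c in('scene','top'):
    s=snap(c,c+'0.png'); print(c,s['fx'],s['fy'],s['cx'],s['cy'],s['position'],s['attitude'])
    for t in('key_grip','key_tip','socket','holder_hole','jaw_tip','roller_top','wash_bottle','spare_roller','station'):
        print(t,[(np.round(d['position'],4).tolist(),round(d['score'],2)) for d in spot_point(c,t)][:2])
a=cv2.imread('pics/scene0.png');b=cv2.imread('pics/top0.png')
E
```

```text
pics
{'clock': 0.0, 'joint_pos': array([ 8.57209109e+01,  2.05901557e+01,  6.32791723e-01, -1.95176719e-02,
       -7.01341643e+01, -1.65066570e+01]), 'qvel': array([ 0.05675043, -0.07591832,  0.0782692 ,  0.01054667, -0.03338799,
       -0.04697719]), 'tau': array([-9.27269211e-04, -5.82720459e+01,  2.93044746e+01,  6.99720070e+00,
        7.10932160e-03, -1.53370070e-04]), 'tool_pos': array([0.2394066 , 0.63062935, 0.24463152]), 'orientation': array([ 1.79907030e+02, -8.41642404e-03, -2.07923864e+01]), 'force': array([ 0.09604287, -0.24649832, -0.76991124]), 'moment': array([ 0.05178282,  0.00366306, -0.01776258]), 'gripper_force': 0.0, 'opening': 0.08739433203236387}
scene 391.1687983794568 391.1687983794568 248.2535140893507 189.5207263146688 [ 0.88041024 -0.2671834   0.73448384] [-146.42853668    0.40541269   35.72730662]
key_grip [([0.6154, 0.2605, 0.106], 0.62)]
key_tip [([0.6109, 0.2607, 0.0191], 0.93)]
socket [([0.5204, -0.1678, 0.1428], 0.42)]
holder_hole [([0.611, 0.2571, 0.0442], 0.69)]
jaw_tip [([0.5212, -0.1235, 0.105], 0.72), ([0.5239, -0.1681, 0.0008], 0.21)]
roller_top [([0.529, -0.1219, 0.1061], 0.66)]
wash_bottle [([0.4608, 0.1633, 0.0012], 0.74)]
spare_roller [([0.7876, 0.0921, -0.0023], 0.69)]
station [([0.5254, -0.168, 0.0017], 0.59)]
top 471.08795499049324 471.08795499049324 255.1886232196478 193.47796582860266 [0.5786976  0.05460503 0.9234676 ] [-177.68525435    1.69421852  -90.81969719]
key_grip [([0.6151, 0.2597, 0.0994], 0.86)]
key_tip [([0.6151, 0.2582, 0.019], 0.62)]
socket [([0.5252, -0.1766, 0.1419], 0.56)]
holder_hole [([0.6109, 0.2607, 0.0443], 0.86)]
jaw_tip [([0.5239, -0.1263, 0.1058], 0.47)]
roller_top [([0.5211, -0.1259, 0.1074], 0.79)]
wash_bottle [([0.4539, 0.1662, 0.003], 0.64), ([0.6125, 0.2608, 0.0436], 0.34)]
spare_roller [([0.7899, 0.0905, -0.0019], 0.94)]
station [([0.5279, -0.1681, 0.0021], 0.63)]
```

View pics/top0.png

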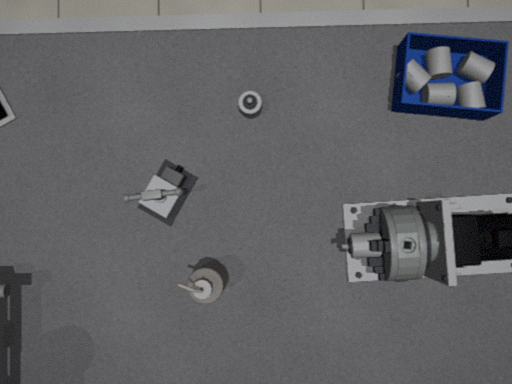

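View pics/scene0.png

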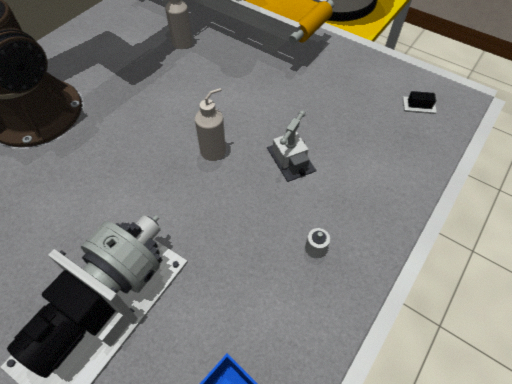

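Run:
```python
from h import *
from scipy.spatial.transform import Rotation as R
b=cv2.imread('pics/top0.png');a=cv2.imread('pics/scene0.png')
# projections
for c,im in(('top',b),('scene',a)):
    s=snap(c); M=R.from_euler('xyz',s['attitude'],degrees=True)
    def pj(p):
        q=M.inv().apply(np.array(p)-s['position']); return (s['fx']*q[0]/q[2]+s['cx'],s['fy']*q[1]/q[2]+s['cy'])
    ts=[]
    for p in((.614,.2595,.102),(.5245,-.172,.146)):
        u,v=pj(p); print(c,p,u,v); u,v=int(u),int(v)
        cr=im[max(v-30,0):v+30,max(u-33,0):u+33]; ts.append(cv2.resize(cr,(396,360),interpolation=cv2.INTER_CUBIC)); print('origin',u-33,v-30)
    if c=='top': T=np.hstack(ts)
    else: S=np.hstack(ts)
cv2.imwrite('pics/crop.png',T); cv2.imwrite('pics/crops.png',S)
```

```text
top (0.614, 0.2595, 0.102) 152.18469973261386 194.08561945502254
origin 119 164
top (0.5245, -0.172, 0.146) 408.7432968580637 243.80987993013494
origin 375 213
scene (0.614, 0.2595, 0.102) 292.37291566226924 126.6314617825335
origin 259 96
scene (0.5245, -0.172, 0.146) 110.19292704132542 243.00362017284078
origin 77 213
```

View pics/crop.png

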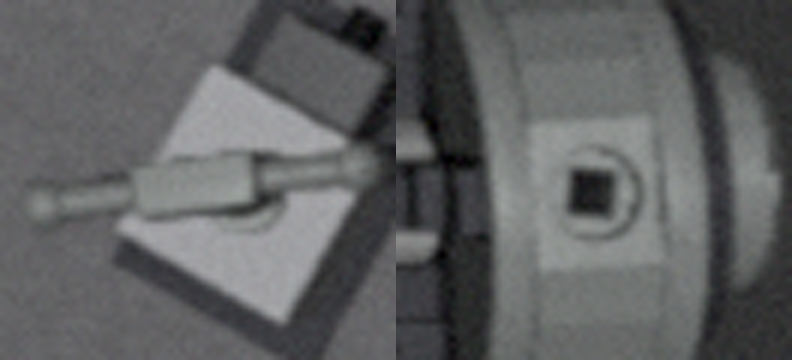

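The top view shows the key's hub at about (151,195) with its bar near image-horizontal, and the square socket at about (407,245), almost axis-aligned. The scene view shows the chuck at (115,240) and the key at (292,127). Next I'll refine the socket and key poses.

```bash
cat >> h.py <<'E'
from scipy.spatial.transform import Rotation as R
def avg(c,n=6):
    ss=[snapshot(c) for _ in range(n)]; s=ss[0]; s['frame']=np.mean([x['frame'] for x in ss],0).astype(np.uint8); return s
def ray(s,u,v):
    d=R.from_euler('xyz',s['attitude'],degrees=True).apply([(u-s['cx'])/s['fx'],(v-s['cy'])/s['fy'],1]); return np.array(s['position']),d
def atz(s,u,v,z):
    p,d=ray(s,u,v); return p+d*(z-p[2])/d[2]
def proj(s,p):
    q=R.from_euler('xyz',s['attitude'],degrees=True).inv().apply(np.array(p)-s['position']); return np.array([s['fx']*q[0]/q[2]+s['cx'],s['fy']*q[1]/q[2]+s['cy']])
def rectify(s,c,z,half=.03,mm=.25):
    # world-plane ortho picture at height z: columns +x... rows -> +y
    n=int(2*half/mm*1000); g=(np.arange(n)+.5)*mm/1000-half
    X,Y=np.meshgrid(c[0]+g,c[1]-g); P=np.stack([X,Y,np.full_like(X,z)],-1)
    Q=R.from_euler('xyz',s['attitude'],degrees=True).inv().apply(P.reshape(-1,3)-s['position'])
    U=(s['fx']*Q[:,0]/Q[:,2]+s['cx']).reshape(n,n).astype(np.float32);V=(s['fy']*Q[:,1]/Q[:,2]+s['cy']).reshape(n,n).astype(np.float32)
    return cv2.remap(s['frame'],U,V,cv2.INTER_CUBIC)[:,:,::-1]
E
python3 - <<'E'
from h import *
t=avg('top');s=avg('scene')
w=[rectify(t,(.523,-.170),.146),rectify(s,(.523,-.170),.146),rectify(t,(.614,.26),.112,.06,.5),rectify(s,(.614,.26),.112,.06,.5)]
for i in(0,1):
    g=cv2.GaussianBlur(cv2.cvtColor(w[i],cv2.COLOR_BGR2GRAY),(0,0),2); c=g[80:160,80:160]; print(c.min(),np.median(c))
    th=(int(c.min())+int(np.median(c)))/2
    n,l,st,ce=cv2.connectedComponentsWithStats((g<th).astype(np.uint8))
    for k in range(1,n):
        if 400<st[k,4]<6000:
            r=cv2.minAreaRect(np.argwhere(l==k)[:,::-1].astype(np.float32)); print(i,st[k,4],.523+(ce[k,0]-119.5)*.00025,-.170-(ce[k,1]-119.5)*.00025,r)
cv2.imwrite('pics/rect.png',cv2.resize(np.vstack([np.hstack(w[:2]),np.hstack(w[2:])]),(600,600)))
E
```

```text
22 110.0
0 791 0.5089192477876107 -0.14074225663716816 ((80.5, 3.5), (7.0, 161.0), 90.0)
0 1802 0.5232365427302997 -0.1691829911209767 ((120.39634704589844, 116.43293762207031), (44.39347839355469, 42.29528045654297), 6.34019136428833)
19 119.0
1 1627 0.5259576674861709 -0.1711950676090965 ((131.2379913330078, 124.46507263183594), (41.3011589050293, 42.62279510498047), 7.594643592834473)
```

View pics/rect.png

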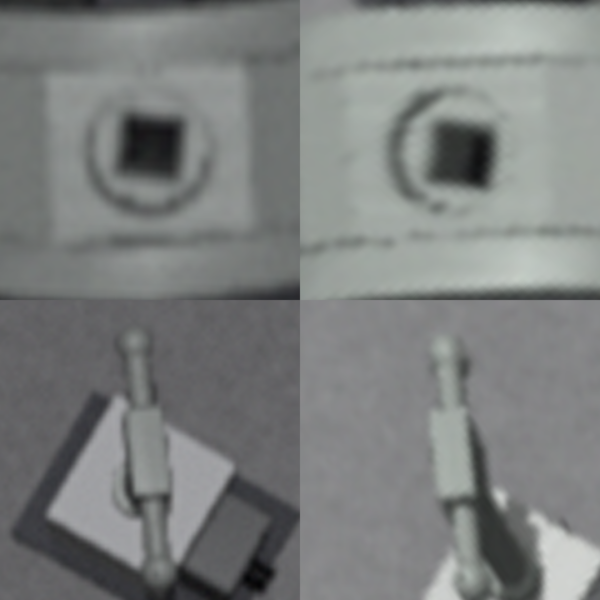

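The rectified panels put the socket at about (0.5245, -0.170) with yaw about -7°. The key's hub is at about (0.614, 0.259) with yaw about 6°. I'll turn the tool and fly towards the key.

Call:
play_rows(
  plan=[
    [0,0,0,0,0,7],
    [0,0,0,0,0,7],
    [0,0,0,0,0,7],
    [0,0,0,0,0,7],
    [0,0,0,0,0,7],
    [0,0,0,0,0,7],
    [0,0,0,0,0,7],
    [0,0,0,0,0,7],
    [0,0,0,0,0,7],
    [2.5,-2.05,0,0,0,0],
    [2.5,-2.05,0,0,0,0],
    [2.5,-2.05,0,0,0,0],
    [2.5,-2.05,0,0,0,0],
    [2.5,-2.05,0,0,0,0],
    [2.5,-2.05,0,0,0,0],
    [2.5,-2.05,0,0,0,0],
    [2.5,-2.05,0,0,0,0],
    [2.5,-2.05,0,0,0,0],
    [2.5,-2.05,0,0,0,0],
    [2.5,-2.05,0,0,0,0],
  ],
  grip=8.76,
)

```text
clock: 3.37
tool_pos: [0.4944, 0.3808, 0.2458]
orientation: [-180.0, 0.0, -83.8]
force: [0.0, 0.1, -0.6]
opening: 0.088
gripper_force: 0.0
```

```bash
cat >> h.py <<'E'
def to(p,yaw,o=None):
    o=o or get_obs(); M=R.from_euler('xyz',o['orientation'],degrees=True)
    if yaw is None: yaw=o['orientation'][2]
    T=R.from_euler('xyz',[180,0,yaw],degrees=True)
    print('t',round(o['clock'],2),'pos',np.round(o['tool_pos'],4),'rpy',np.round(o['orientation'],2),'F',np.round(o['force'],2),'M',np.round(o['moment'],3),'op',round(o['opening'],4),'j6',round(o['joint_pos'][5],1))
    print('shift cm',np.round(M.inv().apply(np.array(p)-o['tool_pos'])*100,2),'turn',np.round((M.inv()*T).as_rotvec(degrees=True),2))
E
python3 -c "
from h import *
to((.6138,.259,.2),-84)"
```

```text
t 3.37 pos [0.4944 0.3808 0.2458] rpy [-1.7998e+02  2.0000e-02 -8.3780e+01] F [ 0.03  0.09 -0.55] M [ 0.136 -0.143 -0.006] op 0.088 j6 -49.3
shift cm [ 13.41 -10.54   4.58] turn [-0.02  0.02  0.22]
```

Call:
play_rows(
  plan=[
    [2.5,-2,0.7,0,0,0],
    [2.5,-2,0.7,0,0,0],
    [2.5,-2,0.7,0,0,0],
    [2.5,-2,0.7,0,0,0],
    [2.0,-1.5,0.7,0,0,0],
    [1.0,-0.8,0.7,0,0,0],
    [0,0,0,0,0,0],
    [0,0,0,0,0,0],
  ],
)

```text
clock: 4.03
tool_pos: [0.61, 0.2635, 0.2029]
orientation: [179.9, -0.0, -83.9]
force: [-0.3, -0.3, 0.4]
opening: 0.0877
gripper_force: 0.0
```

```bash
python3 -c "
from h import *
to((.6138,.259,.102),-84)"
```

```text
t 4.03 pos [0.61   0.2635 0.2029] rpy [ 1.7994e+02 -3.0000e-02 -8.3870e+01] F [-0.25 -0.34  0.39] M [ 0.141  0.005 -0.012] op 0.0877 j6 -34.0
shift cm [ 0.48 -0.34 10.09] turn [ 0.06 -0.03  0.13]
```

Call:
play_rows(
  plan=[
    [0.24,-0.17,2,0,0,0],
    [0.24,-0.17,2,0,0,0],
    [0,0,2,0,0,0],
    [0,0,1.5,0,0,0],
    [0,0,1.2,0,0,0],
    [0,0,0.9,0,0,0],
    [0,0,0.5,0,0,0],
    [0,0,0,0,0,0],
    [0,0,0,0,0,0],
  ],
)

```text
clock: 4.78
tool_pos: [0.6141, 0.2601, 0.1032]
orientation: [-180.0, 0.0, -83.8]
force: [-0.5, -0.7, -0.3]
opening: 0.0877
gripper_force: 0.0
```

Call:
play_rows(
  plan=[
    [0,0,0,0,0,0],
    [0,0,0,0,0,0],
    [0,0,0,0,0,0],
    [0,0,0,0,0,0],
    [0,0,0,0,0,0],
    [0,0,0,0,0,0],
    [0,0,0,0,0,0],
    [0,0,0,0,0,0],
    [0,0,0,0,0,0],
    [0,0,0,0,0,0],
  ],
  grip=0.5,
)

```text
clock: 5.62
tool_pos: [0.6139, 0.2596, 0.1025]
orientation: [180.0, -0.0, -83.8]
force: [0.2, -0.6, 0.2]
opening: 0.0268
gripper_force: 0.0
```

```bash
python3 -c "
from h import *
to((.6138,.259,.102),-84)"
```

```text
t 5.62 pos [0.6139 0.2596 0.1025] rpy [180.    -0.   -83.79] F [ 0.15 -0.63  0.16] M [ 0.079 -0.012 -0.016] op 0.0268 j6 -33.4
shift cm [0.05 0.01 0.05] turn [ 0.   -0.    0.21]
```

Call:
play_rows(
  plan=[
    [0,0,0,0,0,0],
    [0,0,0,0,0,0],
    [0,0,0,0,0,0],
    [0,0,0,0,0,0],
    [0,0,0,0,0,0],
  ],
)

```text
clock: 6.03
tool_pos: [0.6139, 0.2596, 0.1025]
orientation: [-180.0, 0.0, -83.8]
force: [1.0, -0.0, -1.0]
opening: 0.0158
gripper_force: 30.0
```

```bash
python3 -c "
from h import *
to((.5245,-.170,.28),-97)"
```

```text
t 6.03 pos [0.6139 0.2596 0.1025] rpy [-180.      0.    -83.79] F [ 0.97 -0.   -1.03] M [ 0.112 -0.192 -0.004] op 0.0158 j6 -33.4
shift cm [ 41.74  13.53 -17.75] turn [-0.    0.   13.21]
```

Call:
play_rows(
  plan=[
    [0,0,-1,0,0,0],
    [0,0,-2.5,0,0,0],
    [0,0,-3.5,0,0,0],
    [0,0,-3.5,0,0,0],
    [0,0,-3.5,0,0,0],
    [0.5,0.15,-2.5,0,0,0],
    [1.5,0.5,-1.2,0,0,0],
    [2.5,0.8,0,0,0,0],
    [3.4,1.1,0,0,0,0],
    [3.4,1.1,0,0,0,0],
    [3.4,1.1,0,0,0,0],
    [3.4,1.1,0,0,0,0],
    [3.4,1.1,0,0,0,0],
    [3.4,1.1,0,0,0,0],
    [3.4,1.1,0,0,0,0],
    [3.4,1.1,0,0,0,0],
    [3.0,1,0,0,0,0],
    [2.0,0.65,0,0,0,0],
    [1.0,0.3,0,0,0,0],
    [0,0,0,0,0,0],
  ],
)

```text
clock: 7.7
tool_pos: [0.5319, -0.1305, 0.2792]
orientation: [179.9, 0.0, -83.9]
force: [-0.3, 0.6, -2.7]
opening: 0.0156
gripper_force: 30.0
```

```bash
python3 -c "
from h import *
to((.5245,-.170,.26),-97)"
```

```text
t 7.7 pos [ 0.5319 -0.1305  0.2792] rpy [ 1.7993e+02  1.0000e-02 -8.3940e+01] F [-0.3   0.63 -2.67] M [ 0.139 -0.135  0.008] op 0.0156 j6 -0.6
shift cm [3.85 1.15 1.93] turn [ 0.07  0.   13.06]
```

Call:
play_rows(
  plan=[
    [1.3,0.4,0.3,0,0,0],
    [1.3,0.4,0.3,0,0,0],
    [0.9,0.25,0.3,0,0,0],
    [0.35,0.1,0.3,0,0,0],
    [0,0,0,0,0,4.5],
    [0,0,0,0,0,4.5],
    [0,0,0,0,0,4.1],
    [0,0,0,0,0,0],
    [0,0,0,0,0,0],
  ],
)

```text
clock: 8.45
tool_pos: [0.5261, -0.1675, 0.2673]
orientation: [180.0, 0.0, -96.7]
force: [0.7, -0.3, -3.2]
opening: 0.0161
gripper_force: 30.0
```

Run:
```python
from h import *
to((.5245,-.170,.26),-97)
w=[]
for c in('top','scene'):
    s=avg(c,3)
    print(c,'grip',[(np.round(d['position'],4),round(d['score'],2)) for d in spot_point(c,'key_grip')][:1],'tip',[(np.round(d['position'],4),round(d['score'],2)) for d in spot_point(c,'key_tip')][:1])
    o=get_obs()['tool_pos']; u,v=proj(s,o-[0,0,.082]); print('exp tip px',u,v)
    u,v=int(u),int(v); print('orig',u-33,v-40); w.append(cv2.resize(s['frame'][v-40:v+40,u-33:u+33,::-1],None,fx=6,fy=6,interpolation=cv2.INTER_CUBIC))
cv2.imwrite('pics/over.png',np.hstack(w))
```

```text
t 8.45 pos [ 0.5261 -0.1675  0.2673] rpy [ 1.7998e+02  1.0000e-02 -9.6740e+01] F [ 0.72 -0.25 -3.25] M [ 0.077 -0.105 -0.009] op 0.0161 j6 -9.4
shift cm [0.27 0.13 0.73] turn [0.02 0.01 0.26]
top grip [] tip [(array([0.6121, 0.2576, 0.0444]), 0.23)]
exp tip px 413.53952179891616 244.47203867035395
orig 380 204
scene grip [(array([ 0.5237, -0.1226,  0.1055]), 0.3)] tip []
exp tip px 105.26454781902845 230.6407899764527
orig 72 190
```

View pics/over.png

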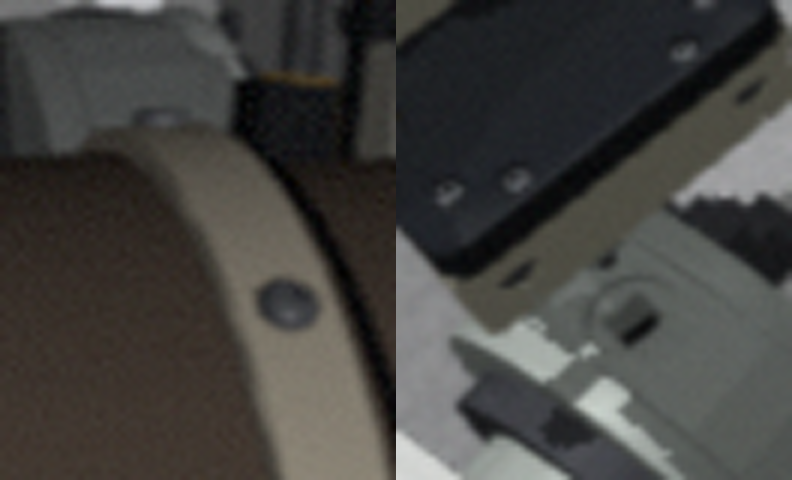

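The arm hides the key from both cameras, and the scene picture shows the socket at crop (630,310). The socket is square, so I'll turn the key 90°. That puts the gripper's narrow side towards the scene camera.

Call:
play_rows(
  plan=[
    [0,0,0,0,0,-7],
    [0,0,0,0,0,-7],
    [0,0,0,0,0,-7],
    [0,0,0,0,0,-7],
    [0,0,0,0,0,-7],
    [0,0,0,0,0,-7],
    [0,0,0,0,0,-7],
    [0,0,0,0,0,-7],
    [0,0,0,0,0,-7],
    [0,0,0,0,0,-7],
    [0,0,0,0,0,-7],
    [0,0,0,0,0,-7],
    [0,0,0,0,0,-6],
    [0,0,0,0,0,0],
    [0,0,0,0,0,0],
  ],
)

```text
clock: 10.2
tool_pos: [0.5261, -0.168, 0.2676]
orientation: [180.0, -0.0, -7.1]
force: [0.0, 0.7, -2.5]
opening: 0.0157
gripper_force: 30.0
```

Run:
```python
from h import *
to((.5245,-.170,.26),-7)
s=avg('scene',4); o=get_obs()['tool_pos']
for k in(-.082,-.09): print(proj(s,o+[0,0,k]))
print('sock',proj(s,(.5245,-.170,.146)))
print([(np.round(d['position'],4),round(d['score'],2)) for t in('key_tip','pin','key_grip') for d in spot_point('scene',t)[:1]])
w=s['frame'][190:260,70:150,::-1]
cv2.imwrite('pics/over2.png',cv2.resize(w,None,fx=8,fy=8,interpolation=cv2.INTER_CUBIC))
```

```text
t 10.2 pos [ 0.5261 -0.168   0.2676] rpy [180.    -0.    -7.08] F [ 0.02  0.74 -2.55] M [-0.031  0.011 -0.015] op 0.0157 j6 80.3
shift cm [-0.14  0.22  0.76] turn [ 0.   -0.   -0.08]
[105.25899206 230.65460024]
[106.82113979 232.98717256]
sock [111.08464442 242.11377151]
[(array([ 0.5248, -0.1654,  0.1837]), 0.67), (array([ 0.5245, -0.1674,  0.2717]), 0.62)]
```

View pics/over2.png

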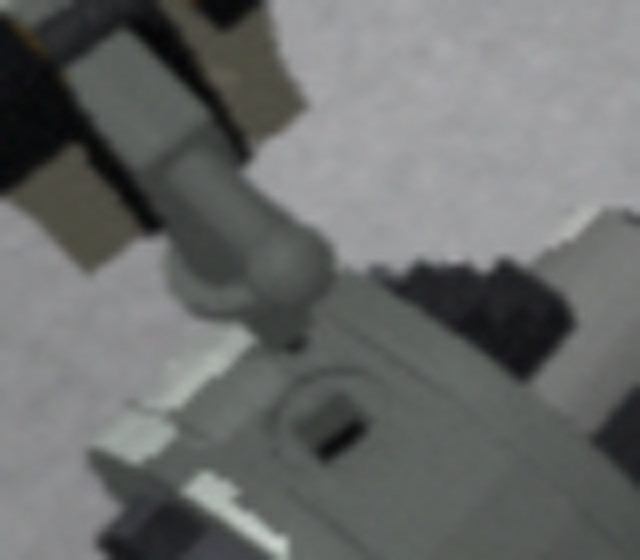

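The pin end shows at pixel (106.8, 233.0), where the TCP pose predicts it, so the key sits true in the hand. The socket centre is at about (112, 243), near (0.5255, -0.1705). I'll line up above it and go down in steps.

Call:
play_rows(
  plan=[
    [-0.06,0.13,0.8,0,0,0],
    [-0.05,0.13,0.8,0,0,0],
    [0,0,0.8,0,0,0],
    [0,0,0.5,0,0,0],
    [0,0,0.3,0,0,0],
    [0,0,0.3,0,0,0],
    [0,0,0,0,0,0],
    [0,0,0,0,0,0],
    [0,0,0,0,0,0],
  ],
)

```text
clock: 11.3
tool_pos: [0.525, -0.1704, 0.2329]
orientation: [180.0, -0.0, -6.9]
force: [-0.6, -0.1, -1.5]
opening: 0.0156
gripper_force: 30.0
```

Run:
```python
from h import *
to((.5255,-.1705,.228),-7)
```

```text
t 11.3 pos [ 0.525  -0.1704  0.2329] rpy [ 1.80e+02 -3.00e-02 -6.88e+00] F [-0.61 -0.06 -1.5 ] M [-0.004 -0.012 -0.018] op 0.0156 j6 80.8
shift cm [0.05 0.01 0.49] turn [ 0.   -0.03  0.12]
```

Call:
play_rows(
  plan=[
    [0.03,0,0.15,0,0,0],
    [0.02,0,0.15,0,0,0],
    [0,0,0.15,0,0,0],
    [0,0,0.1,0,0,0],
    [0,0,0.1,0,0,0],
    [0,0,0,0,0,0],
    [0,0,0,0,0,0],
  ],
)

```text
clock: 11.88
tool_pos: [0.5252, -0.1704, 0.226]
orientation: [180.0, 0.0, -6.9]
force: [0.3, -0.4, -1.4]
opening: 0.0156
gripper_force: 30.0
```

Run:
```python
from h import *
to((.5255,-.1705,.222),-7)
```

```text
t 11.88 pos [ 0.5252 -0.1704  0.226 ] rpy [ 1.80e+02  1.00e-02 -6.89e+00] F [ 0.28 -0.42 -1.37] M [-0.016 -0.049 -0.035] op 0.0156 j6 80.8
shift cm [0.03 0.   0.4 ] turn [0.   0.01 0.11]
```

Call:
play_rows(
  plan=[
    [0,0,0.1,0,0,0],
    [0,0,0.1,0,0,0],
    [0,0,0.1,0,0,0],
    [0,0,0,0,0,0],
    [0,0,0,0,0,0],
  ],
)

```text
clock: 12.3
tool_pos: [0.5251, -0.1705, 0.223]
orientation: [180.0, 0.0, -6.9]
force: [-0.3, 0.3, -2.2]
opening: 0.016
gripper_force: 30.0
```

Run:
```python
from h import *
to((.5255,-.1705,.222),-7)
```

```text
t 12.3 pos [ 0.5251 -0.1705  0.223 ] rpy [ 1.80e+02  1.00e-02 -6.89e+00] F [-0.27  0.26 -2.22] M [-0.013  0.054 -0.005] op 0.016 j6 80.8
shift cm [ 0.04 -0.    0.1 ] turn [0.   0.01 0.11]
```

Call:
play_rows(
  plan=[
    [0,0,0.1,0,0,0],
    [0,0,0.1,0,0,0],
    [0,0,0.1,0,0,0],
    [0,0,0.1,0,0,0],
    [0,0,0.1,0,0,0],
    [0,0,0.1,0,0,0],
    [0,0,0,0,0,0],
    [0,0,0,0,0,0],
  ],
)

```text
clock: 12.97
tool_pos: [0.5254, -0.1705, 0.2174]
orientation: [180.0, -0.0, -6.9]
force: [-1.1, 0.7, 2.3]
opening: 0.0155
gripper_force: 30.0
```

Run:
```python
from h import *
to((.5255,-.1705,.214),-7)
```

```text
t 12.97 pos [ 0.5254 -0.1705  0.2174] rpy [ 1.7999e+02 -3.0000e-02 -6.8800e+00] F [-1.05  0.67  2.32] M [ 0.18   0.38  -0.052] op 0.0155 j6 80.8
shift cm [ 0.01 -0.    0.34] turn [ 0.01 -0.03  0.12]
```

Call:
play_rows(
  plan=[
    [0,0,0.08,0,0,0],
    [0,0,0.08,0,0,0],
    [0,0,0.08,0,0,0],
    [0,0,0.05,0,0,0],
    [0,0,0,0,0,0],
    [0,0,0,0,0,0],
  ],
)

```text
clock: 13.47
tool_pos: [0.5254, -0.1705, 0.2143]
orientation: [180.0, -0.0, -6.9]
force: [-1.5, 0.3, 4.3]
opening: 0.0157
gripper_force: 30.0
```

Run:
```python
from h import *
to((.5255,-.1705,.214),-7)
```

```text
t 13.47 pos [ 0.5254 -0.1705  0.2143] rpy [ 1.80e+02 -2.00e-02 -6.88e+00] F [-1.47  0.3   4.29] M [0.173 0.341 0.017] op 0.0157 j6 80.8
shift cm [ 0.01 -0.    0.03] turn [ 0.   -0.02  0.12]
```

Call:
play_rows(
  plan=[
    [0,0,0.04,0,0,0],
    [0,0,0.03,0,0,0],
    [0,0,0,0,0,0],
    [0,0,0,0,0,0],
  ],
)

```text
clock: 13.8
tool_pos: [0.5253, -0.1705, 0.2136]
orientation: [180.0, -0.0, -6.9]
force: [-0.8, 0.4, 5.1]
opening: 0.0158
gripper_force: 30.0
```

Run:
```python
from h import *
to((.5255,-.1705,.214),-7)
```

```text
t 13.8 pos [ 0.5253 -0.1705  0.2136] rpy [ 1.80e+02 -2.00e-02 -6.88e+00] F [-0.79  0.39  5.06] M [ 0.231  0.268 -0.007] op 0.0158 j6 80.8
shift cm [ 0.02 -0.   -0.04] turn [ 0.   -0.02  0.12]
```

Call:
play_rows(
  plan=[
    [0,0,0.04,0,0,0],
    [0,0,0.04,0,0,0],
    [0,0,0,0,0,0],
    [0,0,0,0,0,0],
  ],
)

```text
clock: 14.13
tool_pos: [0.5253, -0.1705, 0.2128]
orientation: [180.0, -0.0, -6.9]
force: [-0.6, -0.1, 4.7]
opening: 0.0155
gripper_force: 30.0
```

Run:
```python
from h import *
to((.5255,-.1705,.214),-7)
```

```text
t 14.13 pos [ 0.5253 -0.1705  0.2128] rpy [ 1.80e+02 -1.00e-02 -6.88e+00] F [-0.63 -0.09  4.69] M [ 0.088  0.229 -0.055] op 0.0155 j6 80.8
shift cm [ 0.02 -0.   -0.12] turn [ 0.   -0.01  0.12]
```

Call:
play_rows(
  plan=[
    [0,0,0.04,0,0,0],
    [0,0,0.03,0,0,0],
    [0,0,0,0,0,0],
    [0,0,0,0,0,0],
  ],
)

```text
clock: 14.47
tool_pos: [0.5253, -0.1705, 0.212]
orientation: [180.0, -0.0, -6.9]
force: [-0.4, -0.1, 4.7]
opening: 0.0154
gripper_force: 30.0
```

Run:
```python
from h import *
to((.5255,-.1705,.214),-7)
s=avg('scene',3)
cv2.imwrite('pics/home.png',cv2.resize(s['frame'][180:260,60:160,::-1],None,fx=7,fy=7,interpolation=cv2.INTER_CUBIC))
print(60,180,proj(s,(.5253,-.1705,.2121)))
```

```text
t 14.47 pos [ 0.5253 -0.1705  0.212 ] rpy [ 1.80e+02 -1.00e-02 -6.89e+00] F [-0.41 -0.08  4.7 ] M [0.078 0.24  0.06 ] op 0.0154 j6 80.8
shift cm [ 0.02  0.   -0.2 ] turn [ 0.   -0.01  0.11]
60 180 [ 98.1969779  223.46211843]
```

View pics/home.png

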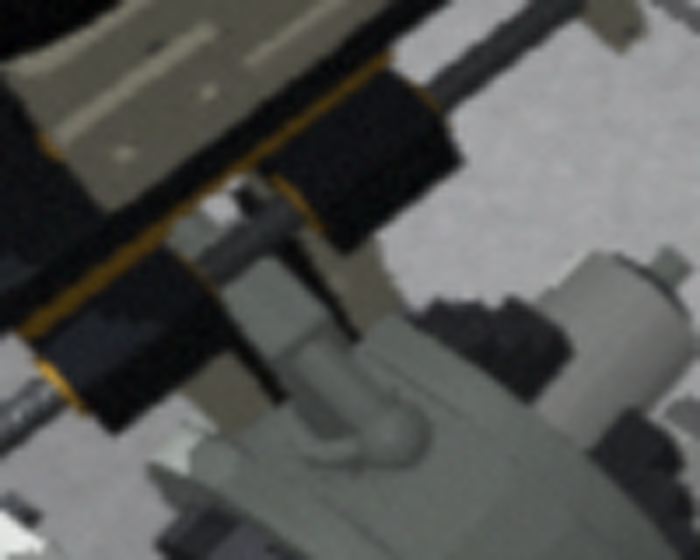

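The key's square has gone into the socket and the collar stands just above the chuck flat; the near ball is at crop (395,430). The force still follows the pin spring, so I'll push on in small steps and average the readings.

Call:
play_rows(
  plan=[
    [0,0,0.05,0,0,0],
    [0,0,0.03,0,0,0],
    [0,0,0,0,0,0],
    [0,0,0,0,0,0],
  ],
)

```text
clock: 14.95
tool_pos: [0.5253, -0.1705, 0.2113]
orientation: [180.0, -0.0, -6.9]
force: [-0.2, 0.1, 5.3]
opening: 0.0158
gripper_force: 30.0
```

```bash
cat >> h.py <<'E'
def fm(n=6,cam='scene'):
    L=[]
    for _ in range(n):
        s=snapshot(cam); o=get_obs(); L.append(np.r_[o['force'],o['moment']])
    L=np.array(L); print('t',round(o['clock'],2),'pos',np.round(o['tool_pos'],4),'yaw',round(o['orientation'][2],2),'F,M avg',np.round(L.mean(0),3),'sd',np.round(L.std(0),3)); return s
E
python3 - <<'E'
from h import *
s=fm(6)
o=get_obs()['tool_pos']
print('ball now',proj(s,o+[.0457,-.0055,-.0005]),'before',proj(s,np.array([.5261,-.168,.2676])+[.0457,-.0055,-.0005]))
cv2.imwrite('pics/x.png',s['frame'][:,:,::-1])
E
```

```text
t 15.25 pos [ 0.5253 -0.1704  0.2113] yaw -6.88 F,M avg [-0.614  0.434  5.499  0.167  0.234 -0.021] sd [0.26  0.505 0.521 0.042 0.032 0.029]
ball now [116.9147917 242.3559891] before [106.77359048 223.10432883]
```

Run:
```python
from h import *
A=cv2.imread('pics/over2.png',0); X=cv2.imread('pics/x.png',0)
B=cv2.resize(X[190:270,70:160],None,fx=8,fy=8,interpolation=cv2.INTER_CUBIC)
def m(poly,name):
    x,y,w,h=cv2.boundingRect(poly); T=A[y:y+h,x:x+w]; M=np.zeros((h,w),np.float32); cv2.fillPoly(M,[poly-[x,y]],1)
    best=None
    for sc in(.93,.95,.97,1.):
        t=cv2.resize(T,None,fx=sc,fy=sc);k=(cv2.resize(M,None,fx=sc,fy=sc)>.5).astype(np.float32)
        r=cv2.matchTemplate(B.astype(np.float32),t.astype(np.float32),cv2.TM_CCOEFF_NORMED,mask=k); r[~np.isfinite(r)]=-1
        _,v,_,l=cv2.minMaxLoc(r); c0=np.array([x+w/2,y+h/2]);c1=np.array(l)+np.array(t.shape[::-1])/2
        print(name,sc,round(v,3),'shift px',(c1-c0)/8)
m(np.array([[240,250],[290,220],[335,250],[330,290],[290,322],[250,310]]),'ball')
m(np.array([[165,160],[205,130],[260,190],[300,225],[335,255],[325,300],[285,322],[250,300],[190,300],[165,270],[180,245]]),'shank+ball')
m(np.array([[75,80],[125,35],[215,130],[160,175]]),'hub')
s=snap('scene'); a=np.array([.5261,-.168,.2676]);b=get_obs()['tool_pos']
for n,d in(('ball',[.0457,-.0055,-.0005]),('hub',[.01,0,.003]),('shank',[.03,-.003,-.01])):
    for e in(0,.003): print(n,e,proj(s,b+d+[0,0,e])-proj(s,a+d))
```

```text
ball 0.93 0.813 shift px [-28.8125 -15.9375]
ball 0.95 0.809 shift px [-28.8125 -16.0625]
ball 0.97 0.805 shift px [-28.6875 -16.3125]
ball 1.0 0.803 shift px [-28.5   -16.625]
shank+ball 0.93 0.828 shift px [10.5  18.75]
shank+ball 0.95 0.812 shift px [10.4375 18.625 ]
shank+ball 0.97 0.779 shift px [10.4375 18.625 ]
shank+ball 1.0 0.718 shift px [10.375 18.375]
hub 0.93 0.95 shift px [49.    12.375]
hub 0.95 0.95 shift px [48.8125 12.3125]
hub 0.97 0.949 shift px [48.75 12.25]
hub 1.0 0.948 shift px [48.75 12.  ]
ball 0 [10.13012616 19.26149845]
ball 0.003 [ 9.54556089 18.36399587]
hub 0 [11.15920633 20.2378914 ]
hub 0.003 [10.52361585 19.28851808]
shank 0 [10.22683682 19.09287883]
shank 0.003 [ 9.63825032 18.20030393]
```

Call:
play_rows(
  plan=[
    [0,0,0.04,0,0,0],
    [0,0,0.04,0,0,0],
    [0,0,0,0,0,0],
    [0,0,0,0,0,0],
  ],
)

```text
clock: 15.63
tool_pos: [0.5254, -0.1706, 0.2111]
orientation: [180.0, -0.0, -6.9]
force: [-1.7, 0.9, 10.0]
opening: 0.0156
gripper_force: 30.0
```

```bash
python3 -c "
from h import *
fm(4)"
```

```text
t 15.83 pos [ 0.5254 -0.1705  0.2111] yaw -6.87 F,M avg [-2.001  1.285  9.142  0.452  0.693 -0.032] sd [0.323 0.379 0.232 0.026 0.036 0.011]
```

The key is home: the tip meets the floor at TCP z 0.2111, with about 11 N of downforce. The earliest possible bite is at 28°, so I'll first turn 26° clockwise.

Call:
play_rows(
  plan=[
    [0,0,0,0,0,1],
    [0,0,0,0,0,2],
    [0,0,0,0,0,2],
    [0,0,0,0,0,2],
    [0,0,0,0,0,2],
    [0,0,0,0,0,2],
    [0,0,0,0,0,2],
    [0,0,0,0,0,2],
    [0,0,0,0,0,2],
    [0,0,0,0,0,2],
    [0,0,0,0,0,2],
    [0,0,0,0,0,2],
    [0,0,0,0,0,2],
    [0,0,0,0,0,1],
    [0,0,0,0,0,0],
    [0,0,0,0,0,0],
  ],
)

```text
clock: 17.17
tool_pos: [0.525, -0.1705, 0.2111]
orientation: [180.0, -0.0, -32.9]
force: [-2.7, 1.9, 9.9]
opening: 0.0158
gripper_force: 30.0
```

```bash
python3 -c "
from h import *
fm(4)"
```

```text
t 17.37 pos [ 0.525  -0.1705  0.2111] yaw -32.87 F,M avg [-2.753  1.351 10.691  0.662  1.384  0.095] sd [0.295 0.365 0.389 0.017 0.009 0.05 ]
```

Call:
play_rows(
  plan=[
    [-0.03,0,0,0,0,0],
    [0,0,0,0,0,-0.3],
    [0,0,0,0,0,0],
  ],
)

```text
clock: 17.62
tool_pos: [0.5248, -0.1704, 0.2111]
orientation: [180.0, -0.0, -32.6]
force: [-2.2, 0.9, 9.3]
opening: 0.0159
gripper_force: 30.0
```

```bash
python3 -c "
from h import *
fm(5)"
```

```text
t 17.87 pos [ 0.5249 -0.1704  0.2111] yaw -32.57 F,M avg [-2.568  1.295  9.906  0.425  1.119  0.037] sd [0.347 0.377 0.319 0.017 0.024 0.027]
```

Call:
play_rows(
  plan=[
    [0,0,0,0,0,-0.4],
    [0,0,0,0,0,0],
  ],
)

```text
clock: 18.03
tool_pos: [0.5249, -0.1705, 0.2111]
orientation: [180.0, -0.0, -32.2]
force: [-2.4, 1.1, 10.4]
opening: 0.0163
gripper_force: 30.0
```

```bash
python3 -c "
from h import *
fm(5)"
```

```text
t 18.28 pos [ 0.5249 -0.1704  0.2111] yaw -32.17 F,M avg [-2.280e+00  1.224e+00  9.840e+00  4.500e-01  1.111e+00  7.000e-03] sd [0.571 0.605 0.503 0.014 0.035 0.033]
```

The wind-up stiffness is about 0.2 N m per degree. The play in the socket (about 6°) still leaves a safe stretch, so I'll turn 7° more and then go on in 1.2° steps.

Call:
play_rows(
  plan=[
    [0,0,0,0,0,1],
    [0,0,0,0,0,1.2],
    [0,0,0,0,0,1.2],
    [0,0,0,0,0,1.2],
    [0,0,0,0,0,1.2],
    [0,0,0,0,0,1],
    [0,0,0,0,0,0.4],
    [0,0,0,0,0,0],
  ],
)

```text
clock: 18.95
tool_pos: [0.5248, -0.1705, 0.2111]
orientation: [180.0, -0.0, -39.4]
force: [-3.0, 0.5, 10.4]
opening: 0.0159
gripper_force: 30.0
```

```bash
python3 -c "
from h import *
fm(5)"
```

```text
t 19.2 pos [ 0.5248 -0.1704  0.2111] yaw -39.36 F,M avg [-2.743  0.751 10.292  0.43   1.195  0.087] sd [0.562 0.13  0.229 0.014 0.01  0.014]
```

Call:
play_rows(
  plan=[
    [0,0,0,0,0,0.4],
    [0,0,0,0,0,0.4],
    [0,0,0,0,0,0.4],
    [0,0,0,0,0,0],
  ],
)

```text
clock: 19.53
tool_pos: [0.5248, -0.1705, 0.2111]
orientation: [180.0, -0.0, -40.6]
force: [-2.7, 0.7, 10.8]
opening: 0.0154
gripper_force: 30.0
```

```bash
echo 'from h import *
fm(4)' > f.py; python3 f.py
```

```text
t 19.73 pos [ 0.5248 -0.1705  0.2111] yaw -40.57 F,M avg [-2.882  0.925 10.27   0.412  1.233  0.088] sd [0.318 0.326 0.266 0.039 0.012 0.034]
```

Call:
play_rows(
  plan=[
    [0,0,0,0,0,0.4],
    [0,0,0,0,0,0.4],
    [0,0,0,0,0,0.4],
    [0,0,0,0,0,0],
  ],
)

```text
clock: 20.07
tool_pos: [0.5248, -0.1705, 0.2111]
orientation: [180.0, -0.0, -41.8]
force: [-2.0, 0.2, 10.1]
opening: 0.0158
gripper_force: 30.0
```

```bash
python3 f.py
```

```text
t 20.27 pos [ 0.5248 -0.1704  0.211 ] yaw -41.77 F,M avg [-3.465  1.238 10.249  0.434  1.227  0.082] sd [0.195 0.388 0.493 0.024 0.007 0.026]
```

Call:
play_rows(
  plan=[
    [0,0,0,0,0,0.4],
    [0,0,0,0,0,0.4],
    [0,0,0,0,0,0.4],
    [0,0,0,0,0,0],
  ],
)

```text
clock: 20.6
tool_pos: [0.5247, -0.1705, 0.2111]
orientation: [180.0, -0.0, -43.0]
force: [-2.6, 1.8, 10.1]
opening: 0.0157
gripper_force: 30.0
```

```bash
python3 f.py
```

```text
t 20.8 pos [ 0.5248 -0.1705  0.2111] yaw -42.97 F,M avg [-2.849  0.775 10.235  0.464  1.232  0.114] sd [0.869 0.477 0.558 0.018 0.023 0.042]
```

Call:
play_rows(
  plan=[
    [0,0,0,0,0,0.4],
    [0,0,0,0,0,0.4],
    [0,0,0,0,0,0.4],
    [0,0,0,0,0,0],
  ],
)

```text
clock: 21.13
tool_pos: [0.5248, -0.1705, 0.2111]
orientation: [180.0, -0.0, -44.2]
force: [-2.6, 0.9, 10.7]
opening: 0.0163
gripper_force: 30.0
```

```bash
python3 f.py
```

```text
t 21.33 pos [ 0.5247 -0.1705  0.2111] yaw -44.17 F,M avg [-2.867  1.332 11.087  0.442  1.246  0.081] sd [0.347 0.454 0.229 0.013 0.016 0.035]
```

Call:
play_rows(
  plan=[
    [0,0,0,0,0,0.4],
    [0,0,0,0,0,0.5],
    [0,0,0,0,0,0.4],
    [0,0,0,0,0,0],
  ],
)

```text
clock: 21.67
tool_pos: [0.5248, -0.1705, 0.211]
orientation: [180.0, -0.0, -45.5]
force: [-3.0, 0.7, 9.7]
opening: 0.0158
gripper_force: 30.0
```

```bash
python3 f.py
```

```text
t 21.87 pos [ 0.5247 -0.1705  0.2111] yaw -45.47 F,M avg [-2.963  1.137 10.219  0.436  1.259  0.105] sd [0.553 0.393 0.379 0.027 0.013 0.013]
```

Call:
play_rows(
  plan=[
    [0,0,0,0,0,0.4],
    [0,0,0,0,0,0.5],
    [0,0,0,0,0,0.4],
    [0,0,0,0,0,0],
  ],
)

```text
clock: 22.2
tool_pos: [0.5247, -0.1705, 0.2111]
orientation: [180.0, -0.0, -46.8]
force: [-3.7, 0.4, 10.3]
opening: 0.0157
gripper_force: 30.0
```

```bash
python3 f.py
```

```text
t 22.4 pos [ 0.5247 -0.1705  0.2111] yaw -46.77 F,M avg [-3.631  1.067 10.322  0.413  1.29   0.1  ] sd [0.509 0.673 0.619 0.047 0.026 0.019]
```

Call:
play_rows(
  plan=[
    [0,0,0,0,0,0.4],
    [0,0,0,0,0,0.5],
    [0,0,0,0,0,0.4],
    [0,0,0,0,0,0],
  ],
)

```text
clock: 22.73
tool_pos: [0.5247, -0.1705, 0.2111]
orientation: [180.0, -0.0, -48.1]
force: [-2.3, 0.6, 10.2]
opening: 0.0158
gripper_force: 30.0
```

```bash
python3 f.py
```

```text
t 22.93 pos [ 0.5247 -0.1705  0.211 ] yaw -48.07 F,M avg [-2.97   1.03  10.579  0.437  1.274  0.1  ] sd [0.233 0.298 0.389 0.019 0.018 0.023]
```

Call:
play_rows(
  plan=[
    [0,0,0,0,0,0.4],
    [0,0,0,0,0,0.5],
    [0,0,0,0,0,0.4],
    [0,0,0,0,0,0],
  ],
)

```text
clock: 23.27
tool_pos: [0.5247, -0.1705, 0.2111]
orientation: [180.0, -0.0, -49.4]
force: [-2.8, 1.2, 9.9]
opening: 0.0157
gripper_force: 30.0
```

```bash
python3 f.py
```

```text
t 23.47 pos [ 0.5247 -0.1705  0.2111] yaw -49.37 F,M avg [-3.371  0.599 10.069  0.427  1.29   0.102] sd [0.446 0.536 0.387 0.026 0.01  0.015]
```

Call:
play_rows(
  plan=[
    [0,0,0,0,0,0.4],
    [0,0,0,0,0,0.5],
    [0,0,0,0,0,0.4],
    [0,0,0,0,0,0],
  ],
)

```text
clock: 23.8
tool_pos: [0.5247, -0.1705, 0.2111]
orientation: [180.0, -0.0, -50.7]
force: [-4.0, 0.4, 9.9]
opening: 0.0159
gripper_force: 30.0
```

```bash
python3 f.py
```

```text
t 24.0 pos [ 0.5247 -0.1704  0.2111] yaw -50.66 F,M avg [-3.587  0.908 10.199  0.492  1.337  0.168] sd [0.594 0.643 0.472 0.018 0.018 0.019]
```

The torque has risen to 0.17, so the jaw is biting. I'll go on with small steps.

Call:
play_rows(
  plan=[
    [0,0,0,0,0,0.2],
    [0,0,0,0,0,0],
    [0,0,0,0,0,0],
  ],
)

```text
clock: 24.25
tool_pos: [0.5247, -0.1705, 0.2111]
orientation: [180.0, -0.0, -50.9]
force: [-4.2, 1.2, 11.3]
opening: 0.0158
gripper_force: 30.0
```

```bash
sed -i 's/4/6/' f.py; python3 f.py
```

```text
t 24.55 pos [ 0.5247 -0.1705  0.2111] yaw -50.85 F,M avg [-3.786  1.005 10.591  0.491  1.362  0.185] sd [0.483 0.277 0.378 0.018 0.036 0.015]
```

Call:
play_rows(
  plan=[
    [0,0,0,0,0,0.25],
    [0,0,0,0,0,0],
    [0,0,0,0,0,0],
  ],
)

```text
clock: 24.8
tool_pos: [0.5247, -0.1705, 0.2111]
orientation: [180.0, -0.0, -51.1]
force: [-3.4, 1.0, 10.8]
opening: 0.0159
gripper_force: 30.0
```

```bash
python3 f.py
```

```text
t 25.1 pos [ 0.5247 -0.1705  0.2111] yaw -51.11 F,M avg [-3.221  0.939 10.306  0.49   1.357  0.208] sd [0.265 0.361 0.158 0.032 0.023 0.049]
```

Call:
play_rows(
  plan=[
    [0,0,0,0,0,0.3],
    [0,0,0,0,0,0],
    [0,0,0,0,0,0],
  ],
)

```text
clock: 25.35
tool_pos: [0.5247, -0.1704, 0.2111]
orientation: [180.0, -0.0, -51.4]
force: [-3.3, 1.4, 10.9]
opening: 0.0157
gripper_force: 30.0
```

```bash
python3 f.py
```

```text
t 25.65 pos [ 0.5247 -0.1705  0.2111] yaw -51.4 F,M avg [-2.885  0.857 11.075  0.495  1.37   0.198] sd [0.426 0.229 0.548 0.015 0.032 0.025]
```

Call:
play_rows(
  plan=[
    [0,0,0,0,0,0.2],
    [0,0,0,0,0,0.2],
    [0,0,0,0,0,0],
    [0,0,0,0,0,0],
  ],
)

```text
clock: 25.98
tool_pos: [0.5247, -0.1705, 0.2111]
orientation: [180.0, -0.0, -51.8]
force: [-2.5, 1.2, 10.0]
opening: 0.0163
gripper_force: 30.0
```

```bash
python3 f.py
```

```text
t 26.28 pos [ 0.5247 -0.1705  0.2111] yaw -51.81 F,M avg [-3.009  1.195 10.443  0.466  1.352  0.214] sd [0.376 0.719 0.598 0.037 0.013 0.009]
```

Call:
play_rows(
  plan=[
    [0,0,0,0,0,0.3],
    [0,0,0,0,0,0.3],
    [0,0,0,0,0,0],
    [0,0,0,0,0,0],
  ],
)

```text
clock: 26.62
tool_pos: [0.5247, -0.1705, 0.2111]
orientation: [180.0, -0.0, -52.4]
force: [-2.9, 0.7, 9.2]
opening: 0.0158
gripper_force: 30.0
```

```bash
python3 f.py
```

```text
t 26.92 pos [ 0.5247 -0.1705  0.2111] yaw -52.4 F,M avg [-3.165  1.308 10.155  0.464  1.397  0.27 ] sd [0.632 0.56  0.487 0.024 0.035 0.014]
```

Mz is 0.27 N m, which is snug. I'll back off within the play and lift the key out.

Call:
play_rows(
  plan=[
    [0,0,0,0,0,-1],
    [-0.03,0.02,0,0,0,-1],
    [0,0,0,0,0,-1],
    [0,0,0,0,0,-1],
    [0,0,0,0,0,0],
    [0,0,-0.1,0,0,0],
    [0,0,-0.2,0,0,0],
    [0,0,-0.2,0,0,0],
    [0,0,-0.2,0,0,0],
    [0,0,-0.2,0,0,0],
    [0,0,0,0,0,0],
  ],
)

```text
clock: 27.83
tool_pos: [0.5243, -0.1702, 0.2192]
orientation: [180.0, 0.0, -48.4]
force: [-0.2, -0.7, -0.9]
opening: 0.0158
gripper_force: 30.0
```

```bash
sed -i 's/6/3/' f.py; python3 f.py
```

```text
t 27.98 pos [ 0.5244 -0.1702  0.2192] yaw -48.44 F,M avg [-0.486 -0.836  0.397 -0.344  0.215  0.004] sd [0.262 0.088 0.433 0.008 0.007 0.012]
```

Call:
play_rows(
  plan=[
    [0,0,-0.5,0,0,0],
    [0,0,-1,0,0,0],
    [0,0,-1.5,0,0,0],
    [0,0,-1.5,0,0,7],
    [0,0,-1,0,0,7],
    [0,0,-0.5,0,0,7],
    [0,0,0,0,0,7],
    [0,0,0,0,0,7],
    [0,0,0,0,0,0.6],
    [-1,-0.3,0,0,0,0],
    [-2.2,-0.7,0,0,0,0],
    [-3.4,-1.1,0,0,0,0],
    [-3.4,-1.1,0,0,0,0],
    [-3.4,-1.1,0,0,0,0],
    [-3.4,-1.1,0,0,0,0],
    [-3.4,-1.1,0,0,0,0],
    [-3.4,-1.1,0,0,0,0],
    [-3.4,-1.1,0,0,0,0],
    [-3.4,-1.1,0,0,0,0],
    [-3.4,-1.1,0,0,0,0],
  ],
)

```text
clock: 29.65
tool_pos: [0.5977, 0.1797, 0.2797]
orientation: [-180.0, 0.0, -83.8]
force: [0.3, -0.1, -1.8]
opening: 0.0157
gripper_force: 30.0
```

Call:
play_rows(
  plan=[
    [-3,-0.9,0,0,0,0],
    [-2,-0.6,0,0,0,0],
    [-1,-0.3,0,0,0,0],
    [0,0,0,0,0,0],
    [0,0,0,0,0,0],
  ],
)

```text
clock: 30.07
tool_pos: [0.6093, 0.239, 0.279]
orientation: [179.9, -0.0, -83.9]
force: [-0.1, -0.8, -2.6]
opening: 0.0158
gripper_force: 30.0
```

```bash
python3 -c "
from h import *
fm(3);to((.6139,.2596,.15),-84)
for c in('scene','top'):
    snap(c)
    for t in('key_tip','holder_hole','pin','key_grip'): print(c,t,[(np.round(d['position'],4),round(d['score'],2)) for d in spot_point(c,t)][:1])
"
```

```text
t 30.22 pos [0.6094 0.2377 0.2797] yaw -84.05 F,M avg [ 0.626 -0.396 -3.013  0.025 -0.023 -0.012] sd [0.277 0.121 0.074 0.025 0.027 0.018]
t 30.22 pos [0.6094 0.2377 0.2797] rpy [-179.99   -0.    -84.05] F [ 0.96 -0.28 -2.92] M [0.054 0.015 0.012] op 0.0158 j6 -32.4
shift cm [-2.13 -0.67 12.97] turn [-0.01 -0.   -0.05]
scene key_tip [(array([0.6078, 0.2402, 0.1952]), 0.77)]
scene holder_hole [(array([0.6151, 0.2544, 0.046 ]), 0.79)]
scene pin []
scene key_grip [(array([0.6089, 0.2379, 0.2841]), 0.61)]
top key_tip [(array([ 0.5254, -0.1697,  0.0016]), 0.71)]
top holder_hole [(array([0.6129, 0.2592, 0.0418]), 0.73)]
top pin []
top key_grip [(array([0.6057, 0.2377, 0.2795]), 0.74)]
```

Call:
play_rows(
  plan=[
    [-0.8,-0.25,1,0,0,0],
    [-0.8,-0.25,2.5,0,0,0],
    [-0.48,-0.11,3,0,0,0],
    [0,0,3,0,0,0],
    [0,0,1.8,0,0,0],
    [0,0,0.7,0,0,0],
    [0,0,0,0,0,0],
    [0,0,0,0,0,0],
  ],
)

```text
clock: 31.38
tool_pos: [0.614, 0.2606, 0.1598]
orientation: [-180.0, -0.0, -84.0]
force: [0.4, -0.5, -1.9]
opening: 0.016
gripper_force: 30.0
```

Run:
```python
from h import *
s=avg('scene',3); t=avg('top',1)
to((.6133,.259,.11),-84)
o=get_obs()['tool_pos']
w=s['frame'][85:185,240:350,::-1]
print('exp tip',proj(s,o-[0,0,.082]),'pin',proj(s,o-[0,0,.09]),'hole',proj(s,(.6133,.259,.045)))
cv2.imwrite('pics/back.png',cv2.resize(w,None,fx=6,fy=6,interpolation=cv2.INTER_CUBIC))
```

```text
t 31.58 pos [0.6142 0.2607 0.1611] rpy [-1.7986e+02  8.0000e-02 -8.4030e+01] F [-0.38  0.39 -3.62] M [ 0.038 -0.074 -0.029] op 0.0157 j6 -33.7
shift cm [0.16 0.12 5.11] turn [-0.14  0.08 -0.03]
exp tip [291.84472231 133.43141622] pin [291.53799059 135.83611559] hole [289.83574008 143.71860512]
```

View pics/back.png

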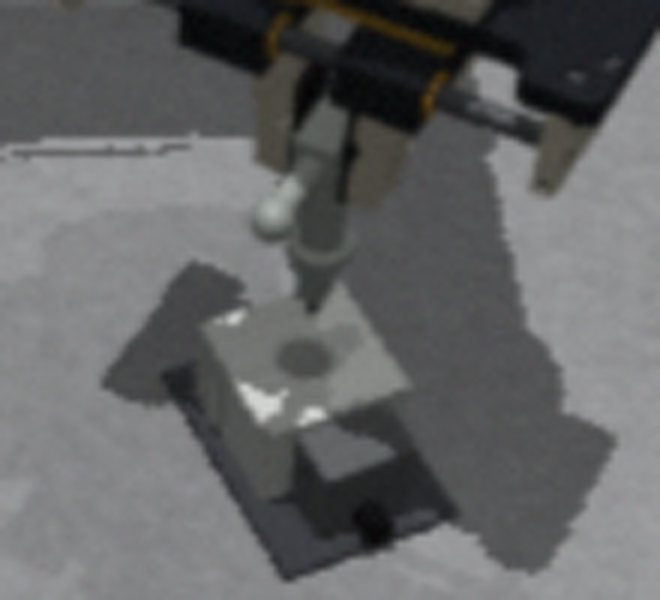

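The pin end at about (292,137) and the hole at (290.7,144.7) show the same offset from where I predicted them. The aim at (0.6133, 0.259) therefore holds, and I'll lower the key.

Call:
play_rows(
  plan=[
    [0.08,0.06,0.5,0,0,0],
    [0.08,0.06,0.8,0,0,0],
    [0,0,0.8,0,0,0],
    [0,0,0.8,0,0,0],
    [0,0,0.8,0,0,0],
    [0,0,0.6,0,0,0],
    [0,0,0.4,0,0,0],
    [0,0,0.3,0,0,0],
    [0,0,0,0,0,0],
    [0,0,0,0,0,0],
  ],
)

```text
clock: 32.42
tool_pos: [0.6125, 0.2585, 0.1093]
orientation: [180.0, -0.0, -84.0]
force: [-0.9, 0.2, -1.7]
opening: 0.0159
gripper_force: 30.0
```

```bash
python3 f.py
```

```text
t 32.57 pos [0.6127 0.2586 0.1098] yaw -84.03 F,M avg [-0.267 -0.342 -2.289  0.098 -0.05   0.007] sd [0.345 0.6   0.033 0.019 0.025 0.012]
```

Down 7 mm more in steps of 1 mm.

Call:
play_rows(
  plan=[
    [0,0,0.2,0,0,0],
    [0,0,0.2,0,0,0],
    [0,0,0.15,0,0,0],
    [0,0,0.1,0,0,0],
    [0,0,0.05,0,0,0],
    [0,0,0,0,0,0],
    [0,0,0,0,0,0],
  ],
)

```text
clock: 33.15
tool_pos: [0.6124, 0.2584, 0.1025]
orientation: [180.0, -0.0, -84.0]
force: [-0.2, -0.2, -0.2]
opening: 0.0156
gripper_force: 30.0
```

```bash
python3 f.py
```

```text
t 33.3 pos [0.6124 0.2584 0.1025] yaw -84.04 F,M avg [-1.524 -0.349 -0.26  -0.069  0.414  0.013] sd [0.151 0.436 0.178 0.008 0.037 0.036]
```

Call:
play_rows(
  plan=[
    [0,0,0.05,0,0,0],
    [0,0,0,0,0,0],
    [0,0,0,0,0,0],
  ],
)

```text
clock: 33.55
tool_pos: [0.6125, 0.2585, 0.1024]
orientation: [-180.0, 0.0, -84.0]
force: [-2.6, -1.0, 5.6]
opening: 0.0158
gripper_force: 30.0
```

```bash
python3 f.py
```

```text
t 33.7 pos [0.6125 0.2585 0.1024] yaw -84.03 F,M avg [-3.109e+00 -1.607e+00  5.562e+00 -3.850e-01  1.189e+00 -3.000e-03] sd [0.74  0.371 0.222 0.04  0.028 0.019]
```

The collar is seated solid at the same height as at the grasp. I'll let go.

Call:
play_rows(
  plan=[
    [0,0,-0.05,0,0,0],
    [0,0,0,0,0,0],
  ],
)

```text
clock: 33.87
tool_pos: [0.6125, 0.2584, 0.1025]
orientation: [-180.0, 0.0, -84.0]
force: [-2.4, -1.5, 2.9]
opening: 0.0158
gripper_force: 30.0
```

Call:
play_rows(
  plan=[
    [0,0,0,0,0,0],
    [0,0,0,0,0,0],
    [0,0,0,0,0,0],
    [0,0,0,0,0,0],
    [0,0,0,0,0,0],
    [0,0,0,0,0,0],
    [0,0,0,0,0,0],
    [0,0,0,0,0,0],
  ],
  grip=6,
)

```text
clock: 34.53
tool_pos: [0.6125, 0.2585, 0.1023]
orientation: [-180.0, 0.0, -84.0]
force: [0.7, 0.3, -0.4]
opening: 0.0589
gripper_force: 0.0
```

Call:
play_rows(
  plan=[
    [0,0,-0.3,0,0,0],
    [0,0,-1,0,0,0],
    [0,0,-2,0,0,0],
    [0,0,-3,0,0,0],
    [0,0,-3,0,0,0],
    [0,0,-3,0,0,0],
    [0,0,-2,0,0,0],
    [-2,0,-1,0,0,0],
    [-3.5,0,0,0,0,0],
    [-3.5,0,0,0,0,0],
    [-3.5,0,0,0,0,0],
    [-2,0,0,0,0,0],
    [0,0,0,0,0,0],
    [0,0,0,0,0,0],
  ],
)

```text
clock: 35.7
tool_pos: [0.5969, 0.4037, 0.2554]
orientation: [180.0, -0.0, -83.9]
force: [-1.2, 0.2, 0.3]
opening: 0.0602
gripper_force: 0.0
```

Run:
```python
from h import *
s=avg('scene',3)
to((.6133,.259,.3),-84)
w=[s['frame'][85:185,240:340,::-1],s['frame'][200:300,60:160,::-1]]
print('grip exp',proj(s,(.6125,.2585,.102)))
for t in('key_grip','key_tip','jaw_tip','roller_top'): print(t,[(np.round(d['position'],4),round(d['score'],2)) for d in spot_point('scene',t)][:1])
cv2.imwrite('pics/end.png',cv2.resize(np.hstack(w),None,fx=4,fy=4,interpolation=cv2.INTER_CUBIC))
```

```text
t 35.85 pos [0.5976 0.4018 0.2559] rpy [-179.99    0.    -84.07] F [-0.36 -0.2   0.09] M [ 0.05  -0.005 -0.004] op 0.0604 j6 -43.4
shift cm [14.37 -0.09 -4.41] turn [-0.01  0.   -0.07]
grip exp [291.54039203 126.61351799]
key_grip [(array([0.6114, 0.2583, 0.1053]), 0.92)]
key_tip [(array([0.611 , 0.2603, 0.0219]), 0.55)]
jaw_tip [(array([ 0.5228, -0.1234,  0.1083]), 0.68)]
roller_top [(array([ 0.5266, -0.1243,  0.1081]), 0.94)]
```

View pics/end.png

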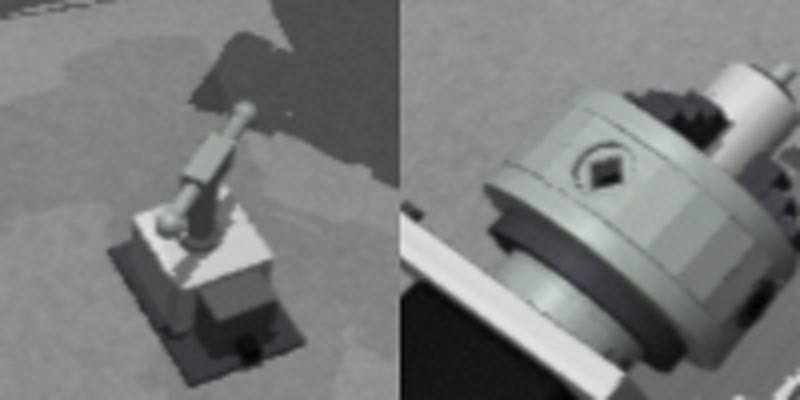

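The key stands upright with its collar on the holder block (crop (205,240)). The socket in the right panel, at (605,172), is empty and clearly turned. The robot is clear of everything, so I'll hand in.

```bash
python3 -c "
from plant import close_job
print(close_job())"
```

```text
the job is handed in; nothing more can be done
None
```

The top jaw is tightened snug at about 0.27 N m, and the key is back in its holder, fully down and released; the job was handed in at about 36 s, and no verdict came back.

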